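# Put the clay stamp away in its sloping rack and latch it in

## Robot

A 6-joint arm with a two-finger parallel gripper is mounted at the origin on the work surface. World frame = base frame: x ahead of the robot, y to its left, z up, the work surface at z = 0. Lengths are in m, angles in rad, forces in N, time in s.
With the tool pointing down it reaches from about 0.35 to 0.85 m from the base axis. Payload 8.1 kg.
Tool frame: the origin (TCP) lies midway between the tips of the shut fingers; the grasp point (between the pads) lies robot.grip_depth behind it (robot.grip_depth is the distance from the TCP to the grasp point, in m); z points along the fingers, y is the line along which they close (so a half turn about z gives the same grasp; the last joint's range is limited). The gripper opens to 93 mm and grips with 3 to 60 N. Pads are 15 mm wide; open, the fingers measure 128 mm over their backs; the gripper's body (75 mm by 188 mm) begins 65 mm behind the grasp point.
Start: joints at [1.088, 0.13, 1.488, -0, 1.523, -0.085], TCP at [0.232, 0.553, 0.219] pointing down, gripper open.
Joint ranges: [-2.96, 2.96], [-0.89, 2.26], [0.02, 2.5], [-1.34, 4.48], [0, 2.73], [-2.66, 2.66]. Speed limits (rad/s): [2.39, 2.39, 2.79, 3.14, 3.14, 3.14].

## Interface

Orientations are given as a rotation vector (axis times angle).
In Python, from plant import robot gives the robot as it stands.
- The arm moves only by the tool carry_out, never from a script. Its argument "rows" is a list of rows, each a list of 6 numbers: the shift along the tool's x, y, z in m, then the turn, a rotation vector about the tool's x, y, z in degrees. A call has 1 to 12 rows; each row is the pose to reach, as a shift and turn from the pose commanded when the call began, along the tool's axes at that moment; what a row does not reach only later rows make up. A row lasts 1/8 s, in which the tool goes at most 62.5 mm and 10.7 degrees, less where a joint would pass 70% of its speed; a pose out of reach is approached as far as the arm can. A call with a gripper value outside its range is refused whole. "jaw" is the closure in counts, from 0 (fully open) to 255 (shut), set as the call begins (left out, the last holds). The fingers move at their own pace and stop on an object; "force" is the grip in N (left out, the last holds). Time passes only in rows, so rows that repeat a pose let the fingers close. It gives the time, the measured TCP pose, the force, the opening and the grip force at its end, in the units of the state.
- robot.read_state(): the state, without advancing time (a new reading comes with each control period).
- robot.read_camera(name): name is "scene" or "top" or "wrist"; returns the picture (384x512x3 uint8, red, green, blue); there is no depth.
- robot.camera_model(name): a dict with "fx", "fy", "cx", "cy" (pixels), "R" (3x3) and "t" (3): a world point X has camera coordinates R X + t; the wrist camera has in their place "mount" (4x4, takes a point from camera to tool coordinates, whose origin is the TCP and whose axes are the flange's). Camera axes: x right, y down, z forward; pixel columns grow to the right and rows downward; lengths in m; the calibration is good to about 2 mm. A picture is of the moment at which its call begins: read the wrist's pose just before it. camera_model takes no time and is no camera call.
- robot.close_job(): hands the job in; it is judged then, once.
Trained networks look in the newest picture that a camera, given by its name, has taken for a name from the list of things; names that differ only in an ending like _2 or _b are one class to them, and where a whole thing is asked for, a point or a joint stands for the part that bears it (a point fixed in the world has none). Each returns a list of dicts, best first, with "conf" (0 to 1); they miss things now and then, are a little off and sometimes report something else, mostly with a low value. They report only what shows in the picture. A call takes as long as a camera call. They do not tell look-alikes from the thing itself.
- robot.outline_of(camera, target): "pixels" (384x512 bool, what is visible of it) and "pixel" ([column, row] in pixels, amid what is visible of it).
The state is a dict: "t": time; "q": joint angles; "dq": joint speeds; "joint_torque": joint torques, N m; "tool_pos": TCP position; "orientation": TCP orientation; "force": force on the tool from outside, world axes, zero at the start; "wrist_torque": the same for the moment, N m; "opening": finger opening in m; "gripper_force": force on a finger pad.
Only numpy, scipy, OpenCV 4.12 (cv2) and the standard library are available. Lean on these libraries where they do the work, as an engineer would, in place of code of your own. Each camera call takes 0.05 s, during which the arm holds its last target. There are 200 camera calls.

## Task

Put the wooden clay stamp with the oblong foot back, foot down, into the empty pocket of the sloping rack until it is fully home. Then swing the rack's wire loop up and over the stamp, bring its crossbar down behind the keeper hook while the lever is still up, and push the lever down past its toggle point until it lies flat and the loop is drawn tight. Leave the other things on the bench where they are.

Things in the scene. Friction and masses are not known exactly. Their poses are not given: they have to be found in the camera images.
- stamp_center (a point): Centre (37 mm above the underside) of the loose light-wood stamp to put away, 200 g, upright on the bench. Foot: oblong block with a brass sole, 40 mm (own x) by 64 mm (own y), 34 mm high; on it a handle 26 mm (x) by 22 mm (y), 40 mm high: 74 mm in all. Own z points up through the handle. Same after a half turn. Grip it across the handle's 22 mm, above the foot.
- rack_deck: Sloping plywood deck of the empty rack, 120 mm wide, tilted 28 degrees towards the robot. Origin: centre of the pocket's mouth on the deck's surface, 110 mm above the bench. Own x points up the slope, away from the robot, y across to the left, z out of the deck at right angles. It runs from x = -130 to +62 mm. The dark oblong mark on it shows its stamp.
- pocket_floor (a point): Centre of the pocket's floor, deck (0, 0, -20) mm. The pocket is 44 mm (deck x) by 68 mm (deck y), 20 mm deep at right angles to the deck, chamfered 3 mm. It takes the stamp's foot, long side along deck y, either way round. Home, the stamp's centre is at deck z = +17 mm and its foot stands 14 mm proud.
- full_rack: The neighbour rack, of the same build, holding a square stamp and already latched: it shows the finished state and does not move. Origin on the bench under its stamp. The two racks may change places.
- lever_pivot (a point): Hinge axis (along deck y) of the latch lever, at deck (-42, 0, 26) mm.
- lever_pad (a point): Middle of the lever's black grip, on its upper face, 71 mm from the lever pivot. The lever is a flat steel bar 86 mm long, 24 mm wide, 8 mm thick (its grip 28 by 10 mm); shut, it points down the slope along deck -x, parallel to the deck, 26 mm above it.
- lever (a joint): Lever angle, rad: 0 = shut, parallel to the deck (stop); grows as its free end swings up; 1.48 = fully open, near upright to the deck (stop). It stays where left; about 2 N at the grip moves it, about 5 N while it draws the loop tight. Toggle point at 0.21: below that the tight loop holds it shut.
- loop_pivot (a point): Axis (along deck y) on which the wire loop hangs on the lever, 32 mm from the lever pivot. It moves with the lever; opening the lever brings it nearer to the keeper (slack).
- loop (a joint): Angle of the wire loop about its pivot relative to the lever, rad: grows as the loop is swung back. The loop's angle above the deck's x direction is this value minus lever; about 0 when hooked. It swings freely and falls back on its stop at 3.2 (leaning towards the robot) or forward on to the keeper.
- loop_bar (a point): Middle of the loop's crossbar: steel, 8 mm thick, 44 mm long along deck y, 120 mm from the loop pivot. The loop's two side wires, 6 mm thick, run from the pivot to the bar 22 mm either side of the middle and pass over the foot's shoulders, astride the stamp's handle.
- loop_tab (a point): Point at which to take the loop: on its steel pull tab, 16 mm wide (deck y), 7 mm thick, which sticks out from 2 to 40 mm beyond the crossbar's axis; this point is 28 mm beyond it, 148 mm from the loop pivot. The open loop's end stands about 250 mm above the bench: pass over it.
- keeper_seat (a point): Where the bar's axis lies when hooked and tight: deck (51, 0, 23.5) mm, in the steel keeper hook, 30 mm wide, which opens up the slope. Its floor is at deck z = 19.5 mm. With the lever at 1.2 or more the slack loop swings down past the lip and its bar rests at deck x = 56 to 62 mm; shutting the lever draws it under the lip.
- keeper_lip (a point): Tip of the keeper hook's lip, deck (51, 0, 32) mm; the lip spans deck z = 30 to 34.5 mm. The bar must come down beyond it, its axis at deck x = 55 mm or more.
- loop_spring (a joint): Stretch of the springy loop, m: 0 slack; about 0.004 when hooked and locked (4000 N/m, about 16 N).
- round_stamp_center (a point): Centre of a loose stamp with a round foot (50 mm across, 74 mm high), half-way up. Does not belong here: leave alone.
- cork_block: Cork sanding block 60 x 90 x 25 mm, origin under its centre. Leave alone.
- clay_knife: Spatula with dark wood handle lying on the bench, about 20 mm high. Leave alone.
- slip_jar: Closed jar 64 mm across, 90 mm high, origin under its centre. Leave alone.
- clay_cup: Terracotta cup 76 mm across, 80 mm high, origin under its centre. Leave alone.
There are look-alikes about, which are no part of the job. Leave any purple look-alike of the part that bears rack_deck alone.

How it is judged:
By the outcome, as a careful person would: the job done as asked, in the order asked, and still so for the second after the job is handed in, with the robot touching nothing.
It also fails if it takes over 72 s, if anything falls off the work surface, if the arm or the gripper's body presses on something with over 40 N, if the wrist force passes 120 N, or if a joint passes its speed limit or range.

## Working session

There is one attempt and no reset: what is moved stays moved. The work goes in short steps, Python scripts to look and compute and a tool call to move; the robot and the scene stay as the last step left them, time stands still between calls to the robot, and variables do not carry over. Pictures are saved under pics/ and viewed, at most 10 in all, crops included, and the job is handed in when it is done.

Besides the shell and the picture viewer there is one more tool, called after ">>>" as name(argument=value, ...), one argument or row to a line, values as JSON. carry_out: Moves the arm, as the interface text tells. Its arguments: {"type":"object","properties":{"rows":{"type":"array"},"jaw":{"type":"number"},"force":{"type":"number"}},"required":["rows"]}

```bash
ls; mkdir -p pics; python3 - <<'E'
from plant import robot
import cv2,numpy as np
ims=[robot.read_camera(n) for n in("scene","top")]
for n in("scene","top"):
    m=robot.camera_model(n); print(n,m["fx"],m["cx"],m["cy"],np.round(m["R"],3).tolist(),np.round(m["t"],3).tolist())
    for t in["stamp_center","rack_deck","full_rack","lever_pad","loop_tab","loop_bar","round_stamp_center","slip_jar","clay_cup","cork_block","clay_knife"]:
        for d in robot.outline_of(n,t)[:3]:
            print(t,round(d["conf"],2),np.round(d["pixel"]),int(d["pixels"].sum()))
cv2.imwrite("pics/a.png",cv2.resize(ims[0][:,:,::-1],(800,600)))
cv2.imwrite("pics/b.png",cv2.resize(ims[1][:,:,::-1],(800,600)))
print(robot.grip_depth,robot.read_state())
E
```

```text
pics
scene 412.2334170873668 254.34318928935733 191.50981154413984 [[-0.512, 0.859, 0.017], [0.588, 0.365, -0.722], [-0.626, -0.36, -0.691]] [0.23, -0.196, 1.63]
stamp_center 0.59 [361. 244.] 442
rack_deck 0.91 [210. 198.] 2300
rack_deck 0.55 [210. 124.] 938
full_rack 0.75 [258. 248.] 2972
full_rack 0.4 [209. 200.] 2096
lever_pad 0.9 [216. 181.] 271
lever_pad 0.7 [212. 201.] 2134
lever_pad 0.24 [235. 147.] 160
loop_tab 0.49 [235. 151.] 186
loop_tab 0.49 [198. 121.] 47
loop_bar 0.8 [227. 151.] 273
loop_bar 0.53 [192. 116.] 26
round_stamp_center 0.49 [177. 168.] 220
slip_jar 0.86 [126. 200.] 591
slip_jar 0.61 [210. 202.] 2128
clay_cup 0.95 [347. 296.] 523
clay_cup 0.7 [205. 200.] 1930
cork_block 0.84 [225. 184.] 288
clay_knife 0.62 [317. 215.] 574
top 415.0228587670808 258.4384145011954 191.50972762292133 [[0.012, -1.0, -0.0], [-0.998, -0.012, -0.068], [0.068, 0.001, -0.998]] [-0.014, 0.465, 1.377]
stamp_center 0.66 [149. 204.] 238
stamp_center 0.17 [202. 224.] 835
rack_deck 0.81 [359. 270.] 2373
rack_deck 0.7 [286. 157.] 2509
full_rack 0.76 [223. 143.] 2365
full_rack 0.25 [295. 157.] 
[... 330 characters left out ...]
.77 [202. 226.] 724
0.0188 {'t': 1.2, 'q': array([ 1.08760225e+00,  1.30420212e-01,  1.48820643e+00,  5.87975358e-05,
        1.52301357e+00, -8.54174088e-02]), 'dq': array([ 0.00077911,  0.00018128,  0.0024739 ,  0.0001189 , -0.00080832,
       -0.00028301]), 'joint_torque': array([ 1.75815254e-03, -5.59755957e+01, -4.92055142e+01,  7.69021036e-02,
        2.25851359e-02, -3.42323972e-05]), 'tool_pos': array([0.23238844, 0.55316449, 0.2186196 ]), 'orientation': array([-6.20705493e-01, -3.07959268e+00,  4.58348305e-05]), 'force': array([ 0.07975915, -0.38854536, -0.51478916]), 'wrist_torque': array([-0.00616759, -0.02242149,  0.0123277 ]), 'gripper_force': 0.0, 'opening': 0.0931445277886944}
```

View pics/a.png

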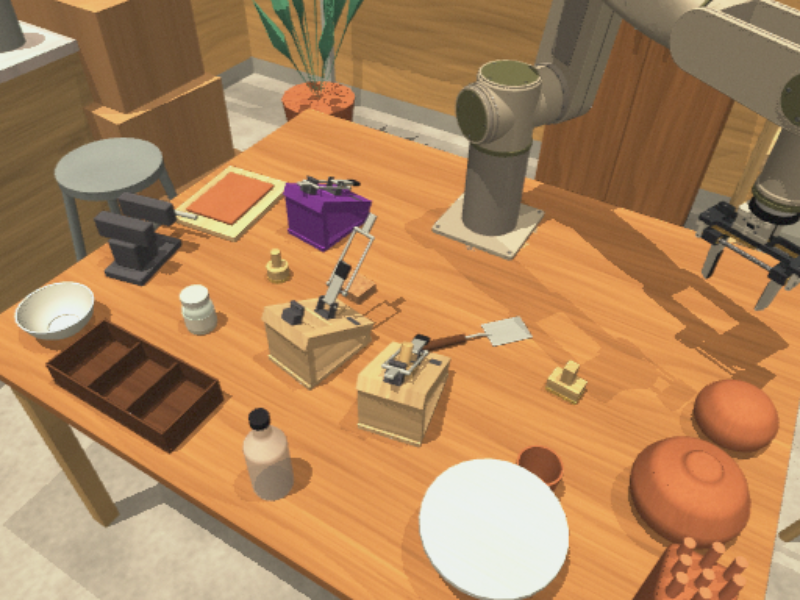

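View pics/b.png

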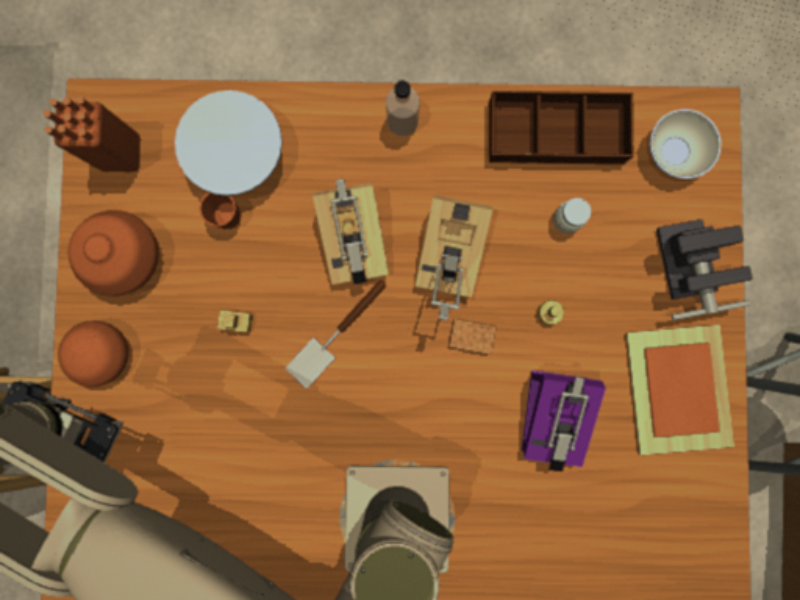

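The scene shows the empty rack with its open loop at about (315,330) in the 800×600 view, the full rack at (405,385), the stamp at (567,382) and the purple look-alike at (325,210). In the top view they are at (455,245), (350,235), (235,321) and (563,420). Next, enlarged crops to pick out the deck corners.

```bash
python3 - <<'E'
from plant import robot
import cv2,numpy as np
t=robot.read_camera("top");s=robot.read_camera("scene")
def c(im,x,y,w,h,k): return cv2.resize(im[y:y+h,x:x+w,::-1],None,fx=k,fy=k,interpolation=cv2.INTER_CUBIC)
A=c(t,255,115,70,110,5)   # 350x550
B=c(s,160,125,90,120,5)   # 450x600
out=np.zeros((600,800,3),np.uint8); out[:550,:350]=A; out[:600,350:800]=B
cv2.imwrite("pics/c.png",out)
E
```

```text
(no output)
```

View pics/c.png

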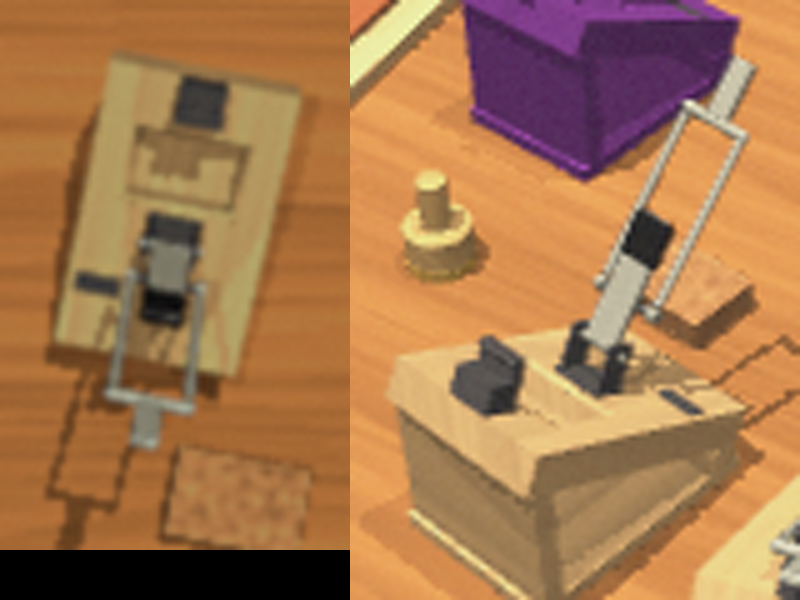

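The crop shows the deck corners clearly: top view (117,55), (300,92), (238,377), (55,345), and scene view (398,355), (537,460), (748,408). The loop leans back, and the lever is open.

```bash
cat > h.py <<'E'
from plant import robot
import cv2,numpy as np
from scipy.optimize import least_squares
from scipy.spatial.transform import Rotation as Ro
np.set_printoptions(precision=4,suppress=True)
def cam(n):
    m=robot.camera_model(n)
    K=np.array([[m["fx"],0,m["cx"]],[0,m["fy"],m["cy"]],[0,0,1]])
    if "R" in m: return K,np.array(m["R"]),np.array(m["t"])
    s=robot.read_state(); T=np.eye(4);T[:3,:3]=Ro.from_rotvec(s["orientation"]).as_matrix();T[:3,3]=s["tool_pos"]
    C=np.linalg.inv(T@np.array(m["mount"])); return K,C[:3,:3],C[:3,3]
def proj(c,X):
    K,R,t=c; p=(np.atleast_2d(X)@R.T+t)@K.T; return p[:,:2]/p[:,2:]
def onplane(c,uv,z):
    K,R,t=c; d=R.T@np.linalg.inv(K)@np.array([*uv,1]); o=-R.T@t; return o+d*(z-o[2])/d[2]
def deckR(psi):
    return Ro.from_euler("z",psi).as_matrix()@Ro.from_euler("y",-np.radians(28)).as_matrix()
def deck2w(p,X): return np.array([p[0],p[1],.110])+np.atleast_2d(X)@deckR(p[2]).T
E
python3 - <<'E'
from h import *
ct,cs=cam("top"),cam("scene")
P=np.array([[.062,.06,0],[.062,-.06,0],[-.13,-.06,0],[-.13,.06,0]])
ut=np.array([[278.4,126],[315,133.4],[302.6,190.4],[266,184]]);us=np.array([[197.4,217],[169.6,196],[239.6,206.6]])
f=lambda p:np.r_[(proj(ct,deck2w(p,P))-ut).ravel(),(proj(cs,deck2w(p,P[[0,1,3]]))-us).ravel()]
r=least_squares(f,[.8,-.1,0]);print(r.x,np.degrees(r.x[2]));print(f(r.x).reshape(-1,2))
robot.read_camera("top")
d=robot.outline_of("top","stamp_center")[0]
print(d["conf"],onplane(ct,d["pixel"],.037),cv2.minAreaRect(np.argwhere(d["pixels"])[:,::-1].astype(np.float32)))
print("stamp rim",onplane(ct,[235*.64,321*.64],.034))
E
```

```text
[ 0.5939 -0.1121 -0.1787] -10.24027321263561
[[-1.6209  0.7735]
 [-0.051   0.6552]
 [-0.7292 -0.49  ]
 [-0.0813 -1.0172]
 [-0.2962 -1.0381]
 [-0.9101 -0.2772]
 [-0.7935 -0.5391]]
0.55 [0.4114 0.3512 0.037 ] ((150.1615447998047, 205.2077178955078), (21.20993995666504, 12.03136920928955), 7.125016689300537)
stamp rim [0.4138 0.3481 0.034 ]
```

```bash
cat >> h.py <<'E'
def toolR(psi,tilt=0,flip=False):
    "tool z down, tool y along own y of yaw psi; tilted with deck by tilt deg (about own y)"
    R=Ro.from_euler("z",psi).as_matrix()@Ro.from_euler("y",-np.radians(tilt)).as_matrix()@np.diag([-1,1,-1.])
    return R@np.diag([-1,-1,1.]) if flip else R
def row(pos,R,frm=None):
    s=robot.read_state(); p,o=(s["tool_pos"],Ro.from_rotvec(s["orientation"]).as_matrix()) if frm is None else frm
    d=o.T@(np.array(pos)-p); w=np.degrees(Ro.from_matrix(o.T@R).as_rotvec())
    print("row mm",np.round(d*1000,1),"deg",np.round(w,2)); return d,w
E
python3 - <<'E'
from h import *
row([.405,.351,.20],toolR(np.radians(-7)))
print(np.array(robot.camera_model("wrist")["mount"]))
E
```

```text
row mm [-237.4 -119.5   18.6] deg [ -0.    -0.   -15.79]
[[ 0.0007 -0.9547 -0.2977  0.0821]
 [ 1.      0.0008 -0.     -0.0011]
 [ 0.0002 -0.2977  0.9547 -0.1657]
 [ 0.      0.      0.      1.    ]]
```

>>> carry_out(
  rows=[
    [-0.06,-0.03,0.005,0,0,-4],
    [-0.118,-0.06,0.01,0,0,-8],
    [-0.178,-0.09,0.015,0,0,-12],
    [-0.2374,-0.1195,0.0186,0,0,-15.8],
    [-0.2374,-0.1195,0.0186,0,0,-15.8],
    [-0.2374,-0.1195,0.0186,0,0,-15.8],
    [-0.2374,-0.1195,0.0186,0,0,-15.8],
  ],
  jaw=60,
)

```text
t: 2.28
tool_pos: [0.4042, 0.3522, 0.2002]
orientation: [-0.191, -3.136, -0.001]
force: [-0.4, 0.2, 0.1]
opening: 0.0709
gripper_force: 0.0
```

```bash
python3 - <<'E'
from h import *
s=robot.read_state();print(s["tool_pos"],s["orientation"],s["t"],s["opening"])
c=cam("wrist");im=robot.read_camera("wrist")
for d in robot.outline_of("wrist","stamp_center")[:2]: print(d["conf"],d["pixel"],d["pixels"].sum())
cv2.imwrite("pics/d.png",cv2.resize(im[:,:,::-1],(800,600)))
E
```

```text
[0.4042 0.3522 0.2002] [-0.1905 -3.1355 -0.0009] 2.275 0.07088196876140401
0.77 [251.2, 171.6] 3033
```

View pics/d.png

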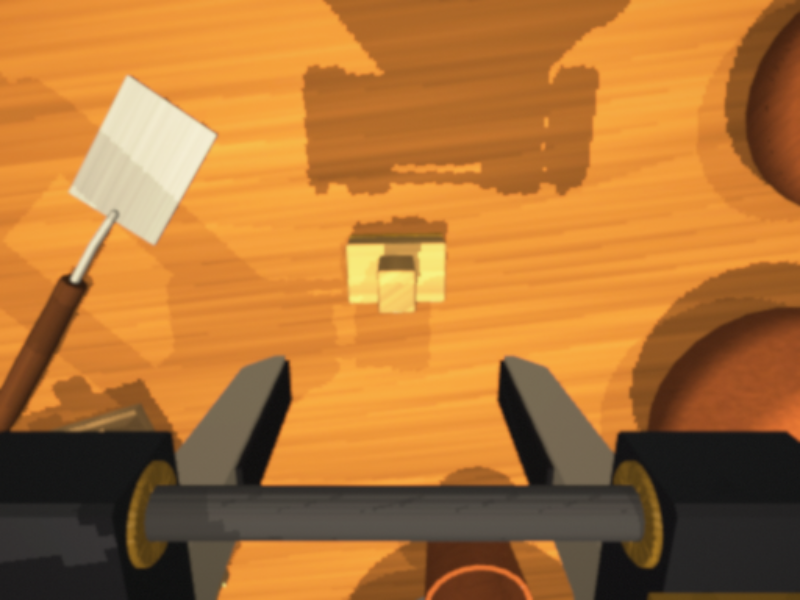

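The wrist picture shows the stamp nearly square to the tool. The foot's top runs from (347,242) to (445,241) and the handle's top from (379,271) to (414,312).

```bash
python3 - <<'E'
from h import *
c=cam("wrist")
for z,L in((.034,[(347,242),(445,241),(444,301),(348,303)]),(.074,[(379,271),(415,271),(414.5,312),(379.5,312)])):
    Q=np.array([onplane(c,np.array(u)*.64,z) for u in L]);print(Q,Q.mean(0),np.linalg.norm(Q-np.roll(Q,-1,0),axis=1))
    e=Q[0]-Q[1]+Q[3]-Q[2];print("yaw",np.degrees(np.arctan2(e[0],-e[1])), np.degrees(np.arctan2(-e[0],e[1])))
E
```

```text
[[0.3884 0.3229 0.034 ]
 [0.3951 0.3845 0.034 ]
 [0.4348 0.3803 0.034 ]
 [0.4287 0.3177 0.034 ]] [0.4118 0.3514 0.034 ] [0.062  0.0399 0.0629 0.0407]
yaw -5.918790768608509 174.08120923139148
[[0.3991 0.343  0.074 ]
 [0.4015 0.3633 0.074 ]
 [0.4259 0.3603 0.074 ]
 [0.4235 0.3402 0.074 ]] [0.4125 0.3517 0.074 ] [0.0204 0.0246 0.0203 0.0246]
yaw -6.847933136644217 173.1520668633558
```

```bash
python3 - <<'E'
from h import *
R=toolR(np.radians(-6.5),-20); g=np.array([.412,.3515,.059]); p=g+.0188*R[:,2]
d,w=row(p+[0,0,.08],R); 
s=robot.read_state();o=Ro.from_rotvec(s["orientation"]).as_matrix()
row(p+[0,0,.03],R);row(p,R); print(p)
E
```

```text
row mm [-1.6  0.  78.8] deg [ 0.09 19.99 -0.38]
row mm [ -1.6   0.  128.8] deg [ 0.09 19.99 -0.38]
row mm [ -1.6   0.  158.8] deg [ 0.09 19.99 -0.38]
[0.4056 0.3522 0.0413]
```

>>> carry_out(
  rows=[
    [-0.0008,0,0.04,0,10,-0.2],
    [-0.0016,0,0.0788,0.1,20,-0.4],
    [-0.0016,0,0.108,0.1,20,-0.4],
    [-0.0016,0,0.135,0.1,20,-0.4],
    [-0.0016,0,0.15,0.1,20,-0.4],
    [-0.0016,0,0.1588,0.1,20,-0.4],
    [-0.0016,0,0.1588,0.1,20,-0.4],
    [-0.0016,0,0.1588,0.1,20,-0.4],
  ],
)

```text
t: 3.38
tool_pos: [0.4073, 0.3514, 0.0426]
orientation: [-0.16, -2.79, -0.029]
force: [-0.0, -0.5, 0.1]
opening: 0.0713
gripper_force: 0.0
```

>>> carry_out(
  rows=[
    [0,0,0,0,0,0],
    [0,0,0,0,0,0],
    [0,0,0,0,0,0],
    [0,0,0,0,0,0],
    [0,0,0,0,0,0],
    [0,0,0,0,0,0],
  ],
  jaw=255,
  force=35,
)

```text
t: 4.12
tool_pos: [0.4066, 0.3509, 0.0412]
orientation: [-0.16, -2.788, -0.028]
force: [0.1, 0.1, -0.2]
opening: 0.0221
gripper_force: 35.0
```

```bash
python3 - <<'E'
from h import *
s=robot.read_state();o=Ro.from_rotvec(s["orientation"]).as_matrix();p=s["tool_pos"]
y=o[:,1].copy();y[2]=0;y/=np.linalg.norm(y);z=np.array([0,0,1.]);S=np.c_[np.cross(y,z),y,z]
c=np.array([.412,.3515,.037]); ct=o.T@(c-p); print("stamp in tool",ct, "y vec",o[:,1]); ct[1]=0
np.savez("g.npz",R=o.T@S,c=ct)
row([.56,-.105,.31],toolR(np.radians(-10.2),0))
E
```

```text
stamp in tool [-0.0064  0.0012  0.0022] y vec [ 0.1147  0.9934 -0.0003]
row mm [-100.5 -435.4 -322.4] deg [ -0.65 -19.99   3.58]
```

>>> carry_out(
  rows=[
    [0.01,0,-0.028,0,0,0],
    [0.028,0,-0.078,0,0,0],
    [0.046,0,-0.128,0,0,0],
    [0.064,0,-0.178,0,0,0],
    [0.082,0,-0.228,0,0,0],
    [0.07,-0.04,-0.25,0,-2,0.4],
    [0.046,-0.09,-0.26,-0.1,-5,0.9],
    [0.022,-0.14,-0.27,-0.2,-8,1.4],
    [-0.002,-0.19,-0.28,-0.3,-10,1.8],
    [-0.026,-0.24,-0.29,-0.4,-13,2.3],
    [-0.05,-0.29,-0.3,-0.5,-16,2.8],
    [-0.075,-0.34,-0.31,-0.6,-18,3.2],
  ],
)

```text
t: 5.62
tool_pos: [0.5431, -0.0087, 0.3071]
orientation: [-0.266, -3.097, -0.003]
force: [1.3, 0.1, -1.6]
opening: 0.0214
gripper_force: 35.0
```

```bash
python3 - <<'E'
from h import *
s=robot.read_state();print(s["tool_pos"],s["opening"],s["gripper_force"],s["force"],s["t"])
row([.56,-.105,.31],toolR(np.radians(-10.2),0))
E
```

```text
[ 0.5431 -0.0087  0.3071] 0.021358775201706558 35.00060498714447 [ 1.2994  0.0994 -1.6464] 5.625
row mm [-33.  -92.   -3.9] deg [-0.06 -1.92  0.37]
```

>>> carry_out(
  rows=[
    [-0.017,-0.046,-0.002,0,-1,0.2],
    [-0.033,-0.092,-0.004,0,-1.9,0.4],
    [-0.033,-0.092,-0.004,0,-1.9,0.4],
    [-0.033,-0.092,-0.004,0,-1.9,0.4],
    [-0.033,-0.092,-0.004,0,-1.9,0.4],
  ],
)

```text
t: 6.25
tool_pos: [0.5598, -0.1021, 0.3098]
orientation: [-0.278, -3.127, 0.001]
force: [0.6, 0.2, -1.9]
opening: 0.0216
gripper_force: 35.0
```

```bash
python3 - <<'E'
from h import *
s=robot.read_state();print(s["tool_pos"],s["opening"])
c=cam("wrist");im=robot.read_camera("wrist")
g=np.load("g.npz");T=Ro.from_rotvec(s["orientation"]).as_matrix()
p=[.5939,-.1121,-.1787]
D=np.array([[.062,.06,0],[.062,-.06,0],[-.13,-.06,0],[-.13,.06,0],[.022,.034,0],[.022,-.034,0],[-.022,-.034,0],[-.022,.034,0]])
u=proj(c,deck2w(p,D));print(u)
big=cv2.resize(im[:,:,::-1],(800,600))
for q in u: cv2.circle(big,tuple(int(v/.64) for v in q),3,(0,0,255),1)
F=np.array([[a,b,-.037] for a in(-.02,.02) for b in(-.032,.032)])
for q in proj(c,(s["tool_pos"]+(g["c"]+F@g["R"].T)@T.T)): cv2.circle(big,tuple(int(v/.64) for v in q),3,(255,0,0),1)
cv2.imwrite("pics/e.png",big)
E
```

```text
[ 0.5598 -0.1021  0.3098] 0.021637830906210378
[[304.9301 246.4812]
 [194.7932 246.2085]
 [200.235   83.1325]
 [300.6685  83.3785]
 [280.5833 209.896 ]
 [219.4038 209.7448]
 [220.1931 171.1991]
 [280.0729 171.3466]]
```

View pics/e.png

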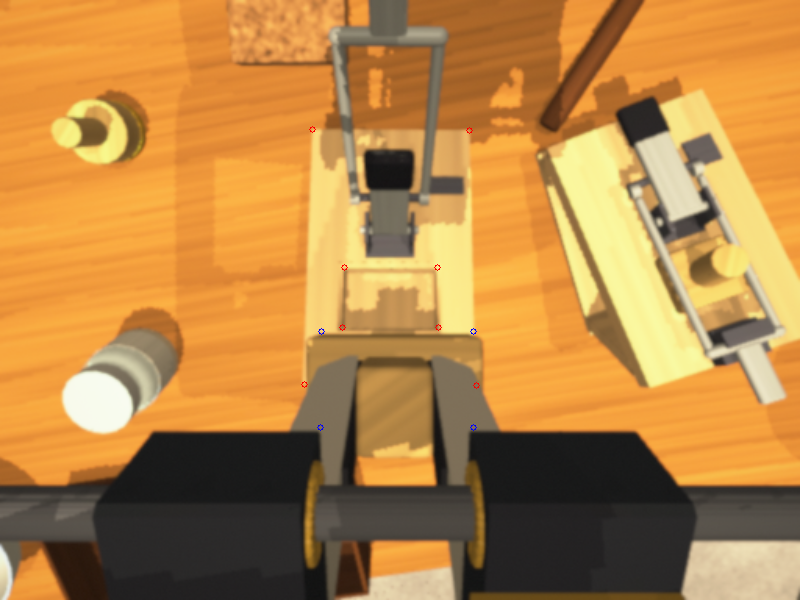

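The wrist picture shows the predicted deck corners (312,129) and (469,130) and the mark's corners (345,268) and (437,268) sitting on the real ones within about 1 px. The held foot's near top edge runs from (307,337) to (482,337). I'll check that against the grasp model.

```bash
cat >> h.py <<'E'
RP=np.array([.5939,-.1121,-.1787])
def place(z,x=0,y=0,frm=None):
    "rows for tool so the held stamp's centre is at deck (x,y,z), square to the deck"
    g=np.load("g.npz");D=deckR(RP[2]);T=D@g["R"].T
    c=deck2w(RP,[x,y,z])[0]; return row(c-T@g["c"],T,frm)
E
python3 - <<'E'
from h import *
s=robot.read_state();c=cam("wrist");g=np.load("g.npz");T=Ro.from_rotvec(s["orientation"]).as_matrix()
F=np.array([[-.02,.032,-.003],[-.02,-.032,-.003],[-.013,.011,.037],[-.013,-.011,.037],[-.013,.011,-.003],[-.013,-.011,-.003],[.013,.011,.037],[.013,-.011,.037]])
print(proj(c,(s["tool_pos"]+(g["c"]+F@g["R"].T)@T.T))/.64)
for z in(.107,.060,.035,.017):place(z)
E
```

```text
[[487.4328 333.8675]
 [308.1174 333.7331]
 [437.8322 363.2431]
 [359.6795 363.1836]
 [428.6372 353.5206]
 [366.8915 353.4738]
 [438.1209 456.8394]
 [359.331  456.7765]]
row mm [ 21.4  -3.7 104.3] deg [-0.02 -8.11  0.12]
row mm [ -0.7  -3.7 145.7] deg [-0.02 -8.11  0.12]
row mm [-12.5  -3.7 167.8] deg [-0.02 -8.11  0.12]
row mm [-21.   -3.7 183.6] deg [-0.02 -8.11  0.12]
```

>>> carry_out(
  rows=[
    [0.01,-0.0017,0.05,0,-4,0],
    [0.0214,-0.0032,0.1043,0,-8.1,0.1],
    [0.01,-0.0032,0.125,0,-8.1,0.1],
    [-0.0007,-0.0032,0.1457,0,-8.1,0.1],
    [-0.0007,-0.0032,0.1457,0,-8.1,0.1],
    [-0.0007,-0.0032,0.1457,0,-8.1,0.1],
    [-0.0007,-0.0032,0.1457,0,-8.1,0.1],
  ],
)

```text
t: 7.18
tool_pos: [0.5604, -0.1066, 0.1658]
orientation: [0.269, 2.988, -0.021]
force: [0.7, 0.4, -1.7]
opening: 0.0219
gripper_force: 35.0
```

```bash
python3 - <<'E'
from h import *
s=robot.read_state();print(s["tool_pos"],s["force"],s["t"])
im=robot.read_camera("wrist");im2=robot.read_camera("scene");im3=robot.read_camera("top")
for z in(.060,.045,.035,.017):place(z)
D=np.array([[.022,.034,0],[.022,-.034,0],[-.022,-.034,0],[-.022,.034,0]])
u=proj(cam("wrist"),deck2w(RP,D))/.64
big=cv2.resize(im[:,:,::-1],(800,600))
for q in u: cv2.circle(big,tuple(int(v) for v in q),3,(0,0,255),1)
big=big[100:500,200:600]
sc=cv2.resize(im2[100:250,150:250,::-1],(400,600))
out=np.zeros((600,800,3),np.uint8);out[:400,:400]=big;out[:,400:]=sc;cv2.imwrite("pics/f.png",out)
E
```

```text
[ 0.5604 -0.1066  0.1658] [ 0.6748  0.3533 -1.691 ] 7.175
row mm [0.8 0.8 0.9] deg [-0.05  0.08 -0.07]
row mm [-4.3  0.8 15. ] deg [-0.05  0.08 -0.07]
row mm [-7.7  0.8 24.4] deg [-0.05  0.08 -0.07]
row mm [-13.9   0.8  41.3] deg [-0.05  0.08 -0.07]
```

View pics/f.png

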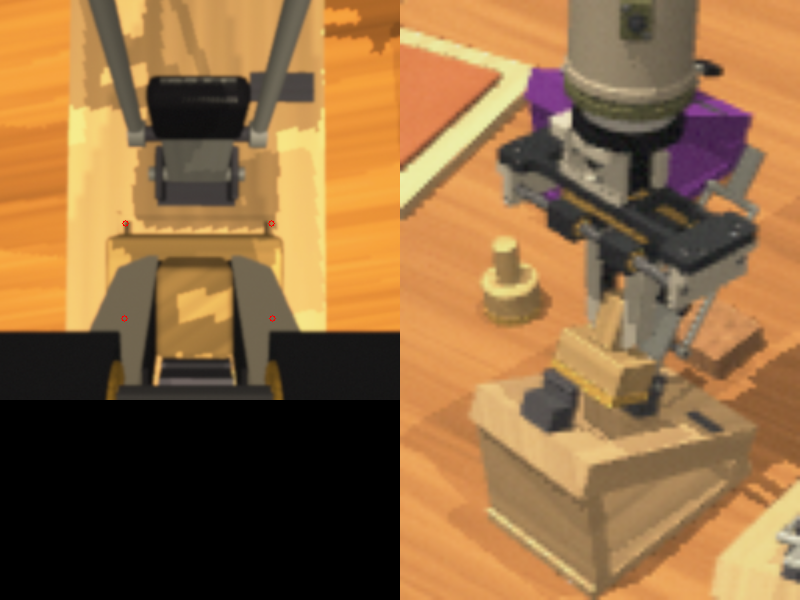

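>>> carry_out(
  rows=[
    [-0.001,0.0008,0.006,0,0,0],
    [-0.004,0.0008,0.014,0,0,0],
    [-0.006,0.0008,0.02,0,0,0],
    [-0.0077,0.0008,0.0244,0,0,0],
    [-0.0087,0.0008,0.0272,0,0,0],
    [-0.0087,0.0008,0.0272,0,0,0],
    [-0.0087,0.0008,0.0272,0,0,0],
  ],
)

```text
t: 8.2
tool_pos: [0.5722, -0.1082, 0.1388]
orientation: [0.27, 2.99, -0.02]
force: [0.4, -1.1, -1.5]
opening: 0.0219
gripper_force: 35.0
```

```bash
python3 - <<'E'
from h import *
s=robot.read_state();print(s["tool_pos"],s["force"],s["t"])
for z in(.032,.025,.017):place(z)
E
```

```text
[ 0.5722 -0.1082  0.1388] [ 0.3608 -1.0726 -1.511 ] 8.2
row mm [-0.4  0.  -0.6] deg [-0.05  0.02 -0.07]
row mm [-2.8  0.   5.9] deg [-0.05  0.02 -0.07]
row mm [-5.6  0.  13.5] deg [-0.05  0.02 -0.07]
```

>>> carry_out(
  rows=[
    [-0.002,0,0.003,0,0,0],
    [-0.0028,0,0.006,0,0,0],
    [-0.004,0,0.0095,0,0,0],
    [-0.0052,0,0.0125,0,0,0],
    [-0.0052,0,0.0125,0,0,0],
    [-0.0052,0,0.0125,0,0,0],
  ],
)

```text
t: 8.95
tool_pos: [0.5789, -0.1094, 0.1268]
orientation: [0.27, 2.99, -0.02]
force: [0.1, 0.4, -1.9]
opening: 0.0215
gripper_force: 35.0
```

```bash
python3 - <<'E'
from h import *
s=robot.read_state();print(s["tool_pos"],s["force"],s["t"],s["opening"])
for z in(.017,.015):place(z)
E
```

```text
[ 0.5789 -0.1094  0.1268] [ 0.1062  0.3704 -1.8508] 8.95 0.02150467886499635
row mm [-0.5  0.   0.6] deg [-0.05  0.01 -0.07]
row mm [-1.2  0.   2.5] deg [-0.05  0.01 -0.07]
```

>>> carry_out(
  rows=[
    [-0.0007,0,0.0012,0,0,0],
    [-0.0012,0,0.0025,0,0,0],
    [-0.0012,0,0.0025,0,0,0],
  ],
)

```text
t: 9.32
tool_pos: [0.5791, -0.1095, 0.1269]
orientation: [0.27, 2.993, -0.02]
force: [-22.5, 5.4, 23.5]
opening: 0.0218
gripper_force: 35.0
```

>>> carry_out(
  rows=[
    [-0.0004,0,0.001,0,0,0],
    [-0.0008,0,0.002,0,0,0],
    [-0.0008,0,0.002,0,0,0],
  ],
)

```text
t: 9.7
tool_pos: [0.5803, -0.1097, 0.1267]
orientation: [0.27, 2.992, -0.02]
force: [-29.4, 6.3, 35.1]
opening: 0.0219
gripper_force: 35.0
```

>>> carry_out(
  rows=[
    [0.001,0,-0.002,0,0,0],
    [0.0015,0,-0.0035,0,0,0],
    [0.0015,0,-0.0035,0,0,0],
  ],
)

```text
t: 10.07
tool_pos: [0.5797, -0.1096, 0.1264]
orientation: [0.27, 2.99, -0.02]
force: [-4.5, 0.7, 4.9]
opening: 0.022
gripper_force: 35.0
```

>>> carry_out(
  rows=[
    [0,0,0,0,0,0],
    [0,0,0,0,0,0],
    [0,0,0,0,0,0],
    [0,0,-0.02,0,0,0],
    [0,0,-0.05,0,0,0],
    [0,0,-0.1,0,0,0],
    [0,0,-0.15,0,0,0],
    [0,0,-0.19,0,0,0],
    [0,0,-0.19,0,0,0],
    [0,0,-0.19,0,0,0],
  ],
  jaw=140,
)

```text
t: 11.32
tool_pos: [0.5534, -0.1046, 0.3147]
orientation: [0.27, 2.99, -0.02]
force: [0.6, -0.2, -0.0]
opening: 0.0417
gripper_force: 0.0
```

```bash
python3 - <<'E'
from h import *
s=robot.read_state();print(s["tool_pos"],s["force"],s["t"],s["opening"],s["q"])
c=cam("wrist");im=robot.read_camera("wrist");im2=robot.read_camera("scene");robot.read_camera("top")
big=cv2.resize(im[:,:,::-1],(800,600))
F=np.array([[a,b,.014] for a in(-.02,.02) for b in(-.032,.032)]+[[a,b,.054] for a in(-.013,.013) for b in(-.011,.011)])
for q in proj(c,deck2w(RP,F))/.64: cv2.circle(big,tuple(int(v) for v in q),3,(0,0,255),1)
big=big[0:450,180:580]
a=1.48
L=np.array([[-.042-.032*np.cos(a),0,.026+.032*np.sin(a)]])
sc=cv2.resize(im2[100:250,150:250,::-1],(400,600))
out=np.zeros((600,800,3),np.uint8);out[:450,:400]=big;out[:,400:]=sc;cv2.imwrite("pics/g.png",out)
# loop angle: deck-plane angle beta of tab from views
for n in("scene","top"):
    for t in("loop_tab","lever_pad"):
        for d in robot.outline_of(n,t)[:2]: print(n,t,round(d["conf"],2),d["pixel"])
    for lv in(1.4,1.48):
        P=np.array([-.042-.032*np.cos(lv),0,.026+.032*np.sin(lv)])
        pad=np.array([-.042-.071*np.cos(lv)+.005*np.sin(lv),0,.026+.071*np.sin(lv)])
        b=3.2-lv; tab=P+.148*np.array([np.cos(b),0,np.sin(b)])
        print(lv,"pad",proj(cam(n),deck2w(RP,pad)),"tab",proj(cam(n),deck2w(RP,tab)),deck2w(RP,tab))
E
```

```text
[ 0.5534 -0.1046  0.3147] [ 0.5568 -0.228  -0.0007] 11.325 0.04173493469195812 [-0.2872 -0.1333  1.5852  0.014   1.5499 -1.6772]
scene loop_tab 0.82 [233.4, 149.2]
scene lever_pad 0.65 [219.8, 174.2]
1.4 pad [[217.6196 172.3825]] tab [[235.0257 139.5134]] [[ 0.4303 -0.0825  0.25  ]]
1.48 pad [[216.4586 172.3061]] tab [[232.3373 138.7631]] [[ 0.4414 -0.0846  0.2589]]
top loop_tab 0.75 [370.4, 265.0]
top loop_tab 0.49 [283.8, 193.8]
top lever_pad 0.66 [361.9, 287.5]
top lever_pad 0.65 [285.1, 177.9]
1.4 pad [[288.0016 174.5328]] tab [[284.8195 198.7281]] [[ 0.4303 -0.0825  0.25  ]]
1.48 pad [[288.3703 172.8817]] tab [[285.7804 194.5606]] [[ 0.4414 -0.0846  0.2589]]
```

View pics/g.png

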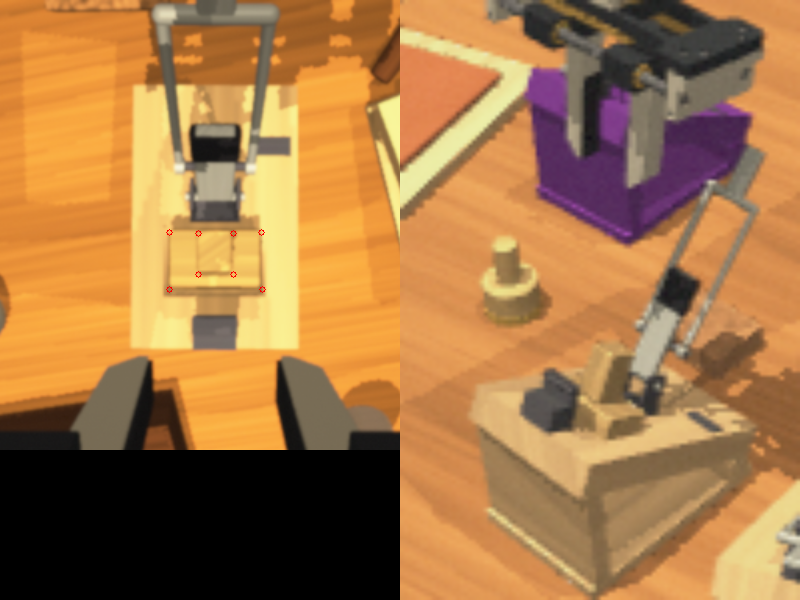

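The stamp sits on its predicted home outline. In the left part of the picture the foot corners are at (169,233) and (262,290), matching the marks. Next I'll fit the lever and loop angles and plan the tab's arc.

```bash
cat >> h.py <<'E'
def looppt(lv,b,r):
    "point at r from loop pivot, b=angle above deck x"
    b=np.atleast_1d(b); return np.c_[-.042-.032*np.cos(lv)+r*np.cos(b),0*b,.026+.032*np.sin(lv)+r*np.sin(b)]
E
python3 - <<'E'
from h import *
ct,cs=cam("top"),cam("scene")
def f(v):
    lv,b=v
    pad=[-.042-.071*np.cos(lv),0,.026+.071*np.sin(lv)]
    return np.r_[(proj(ct,deck2w(RP,np.r_[looppt(lv,b,.120),looppt(lv,b,.160),[pad]]))-[[285,195.8],[283.6,204.4],[287.6,175.8]]).ravel(),
      (proj(cs,deck2w(RP,np.r_[looppt(lv,b,.120),looppt(lv,b,.160),[pad]]))-[[233,148.6],[239,138],[219.5,173]]).ravel()]
r=least_squares(f,[1.4,1.8]);print(r.x,r.x.sum());print(f(r.x).reshape(-1,2))
lv,b=r.x
print(deck2w(RP,looppt(lv,b,.148)),deck2w(RP,looppt(lv,b,.120)))
c=cam("wrist");print("wrist expect tab base/bar",proj(c,deck2w(RP,np.r_[looppt(lv,b,.120),looppt(lv,b,.0)]))/.64-[180,0])
E
```

```text
[1.3867 1.883 ] 3.2696763601187366
[[-0.097  -0.2962]
 [ 0.0209  0.6214]
 [ 0.0182  0.5   ]
 [-0.3071  0.1761]
 [ 0.1225 -1.0496]
 [-0.6344 -0.7179]]
[[ 0.4212 -0.0809  0.2413]] [[ 0.441  -0.0845  0.2218]]
wrist expect tab base/bar [[216.6594  14.1928]
 [215.9496 177.7219]]
```

```bash
python3 - <<'E'
from h import *
R=toolR(RP[2],0)
row([.421,-.081,.315],R);row([.421,-.081,.233],R)
E
```

```text
row mm [132.7  -0.6 -20.3] deg [-0.05  7.91 -0.08]
row mm [144.   -0.5  60.9] deg [-0.05  7.91 -0.08]
```

>>> carry_out(
  rows=[
    [0.045,0,-0.007,0,3,0],
    [0.09,-0.0005,-0.014,0,6,0],
    [0.1327,-0.0005,-0.0203,0,7.9,0],
    [0.1327,-0.0005,-0.0203,0,7.9,0],
    [0.1327,-0.0005,-0.0203,0,7.9,0],
    [0.1327,-0.0005,-0.0203,0,7.9,0],
  ],
)

```text
t: 12.42
tool_pos: [0.4219, -0.0811, 0.3155]
orientation: [0.282, 3.127, -0.002]
force: [0.8, 0.3, -0.3]
opening: 0.0421
gripper_force: 0.0
```

```bash
python3 - <<'E'
from h import *
s=robot.read_state();print(s["tool_pos"],s["force"],s["t"])
c=cam("wrist");im=robot.read_camera("wrist")
big=cv2.resize(im[:,:,::-1],(800,600))
for q in proj(c,deck2w(RP,looppt(1.35,1.88,np.array([.120]))))/.64: cv2.circle(big,tuple(int(v) for v in q),4,(0,0,255),1)
for q in proj(c,deck2w(RP,looppt(1.35,1.88,.148)))/.64: cv2.circle(big,tuple(int(v) for v in q),4,(0,0,255),1)
cv2.imwrite("pics/i.png",big[100:,150:650])
R=toolR(RP[2],0);row([.421,-.081,.233],R)
E
```

```text
[ 0.4219 -0.0811  0.3155] [ 0.8344  0.3367 -0.3152] 12.425
row mm [ 1.   0.  82.5] deg [-0.04  0.08 -0.08]
```

View pics/i.png

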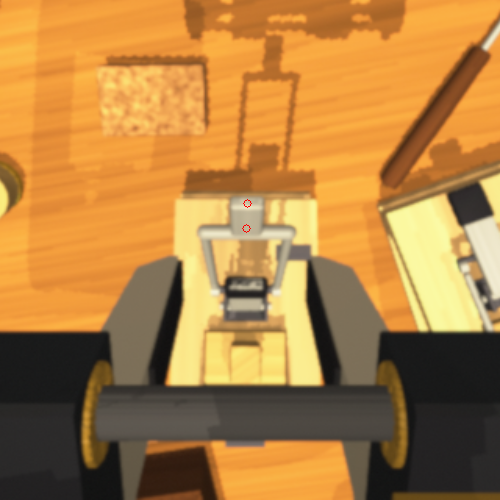

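The tab is centred between the fingers at (246,205) in the crop, about 4 px nearer the far side than predicted, so I'm adding 2 mm.

>>> carry_out(
  rows=[
    [0,0,0.03,0,0,0],
    [-0.001,0,0.06,0,0,0],
    [-0.001,0,0.0825,0,0,0],
    [-0.001,0,0.0825,0,0,0],
    [-0.001,0,0.0825,0,0,0],
  ],
)

```text
t: 13.1
tool_pos: [0.423, -0.0815, 0.2342]
orientation: [0.283, 3.126, -0.002]
force: [0.2, 0.1, 0.8]
opening: 0.0419
gripper_force: 0.0
```

>>> carry_out(
  rows=[
    [0,0,0,0,0,0],
    [0,0,0,0,0,0],
    [0,0,0,0,0,0],
    [0,0,0,0,0,0],
  ],
  jaw=255,
  force=5,
)

```text
t: 13.6
tool_pos: [0.4225, -0.0811, 0.2335]
orientation: [0.282, 3.127, -0.001]
force: [-0.6, 1.2, 0.8]
opening: 0.0161
gripper_force: 5.0
```

```bash
python3 - <<'E'
from h import *
s=robot.read_state();print(s["tool_pos"],s["force"],s["t"],s["opening"],s["gripper_force"])
lv=1.35;b0=1.87
o=Ro.from_rotvec(s["orientation"]).as_matrix()
bs=np.radians(np.r_[np.arange(107,-17,-8),-16.5]);W=deck2w(RP,looppt(lv,bs,.148));
print("start err",s["tool_pos"]+[0,0,.008]-W[0])
Dl=(W-W[0])@o*1000
for b,d,w in zip(np.degrees(bs),Dl,W):print(round(b),np.round(d,1),np.round(w,3))
E
```

```text
[ 0.4225 -0.0811  0.2335] [-0.5616  1.2334  0.7757] 13.6 0.01614078242947584 5.00136025249958
start err [ 0.0006 -0.0001 -0.0007]
107 [0. 0. 0.] [ 0.422 -0.081  0.242]
99 [-15.6   0.  -13.5] [ 0.437 -0.084  0.256]
91 [-32.9   0.  -24.7] [ 0.454 -0.087  0.267]
83 [-51.7   0.1 -33.4] [ 0.473 -0.09   0.276]
75 [-71.4   0.1 -39.4] [ 0.492 -0.094  0.282]
67 [-91.8   0.1 -42.6] [ 0.512 -0.097  0.285]
59 [-112.5    0.1  -42.9] [ 0.533 -0.101  0.285]
51 [-133.     0.2  -40.4] [ 0.553 -0.105  0.283]
43 [-152.9    0.2  -35. ] [ 0.572 -0.108  0.277]
35 [-171.9    0.2  -26.9] [ 0.591 -0.112  0.269]
27 [-189.6    0.2  -16.2] [ 0.608 -0.115  0.259]
19 [-205.6    0.3   -3.2] [ 0.624 -0.118  0.246]
11 [-219.6    0.3   12. ] [ 0.638 -0.12   0.231]
3 [-231.5    0.3   28.9] [ 0.65  -0.122  0.214]
-5 [-240.8    0.3   47.3] [ 0.659 -0.124  0.195]
-13 [-247.5    0.4   66.8] [ 0.666 -0.125  0.176]
-16 [-249.5    0.4   75.6] [ 0.668 -0.125  0.167]
```

>>> carry_out(
  rows=[
    [-0.0075,0,-0.007,0,0,0],
    [-0.0156,0,-0.0135,0,0,0],
    [-0.0329,0,-0.0247,0,0,0],
    [-0.0517,0.0001,-0.0334,0,0,0],
    [-0.0714,0.0001,-0.0394,0,0,0],
    [-0.0918,0.0001,-0.0426,0,0,0],
    [-0.1125,0.0001,-0.0429,0,0,0],
    [-0.133,0.0002,-0.0404,0,0,0],
    [-0.133,0.0002,-0.0404,0,0,0],
    [-0.133,0.0002,-0.0404,0,0,0],
  ],
)

```text
t: 14.85
tool_pos: [0.5531, -0.1049, 0.2739]
orientation: [0.283, 3.128, -0.002]
force: [-0.9, 0.9, -1.2]
opening: 0.0156
gripper_force: 5.0
```

```bash
python3 - <<'E'
from h import *
s=robot.read_state();print(s["tool_pos"],s["force"],s["t"],s["opening"],s["gripper_force"])
im=robot.read_camera("scene");im2=robot.read_camera("wrist")
out=np.zeros((600,800,3),np.uint8);out[:,:400]=cv2.resize(im[100:250,150:250,::-1],(400,600));out[:300,400:]=cv2.resize(im2[:,:,::-1],(400,300))
cv2.imwrite("pics/j.png",out)
E
```

```text
[ 0.5531 -0.1049  0.2739] [-0.8522  0.8515 -1.2053] 14.85 0.01562283934737388 4.997717812657356
```

View pics/j.png

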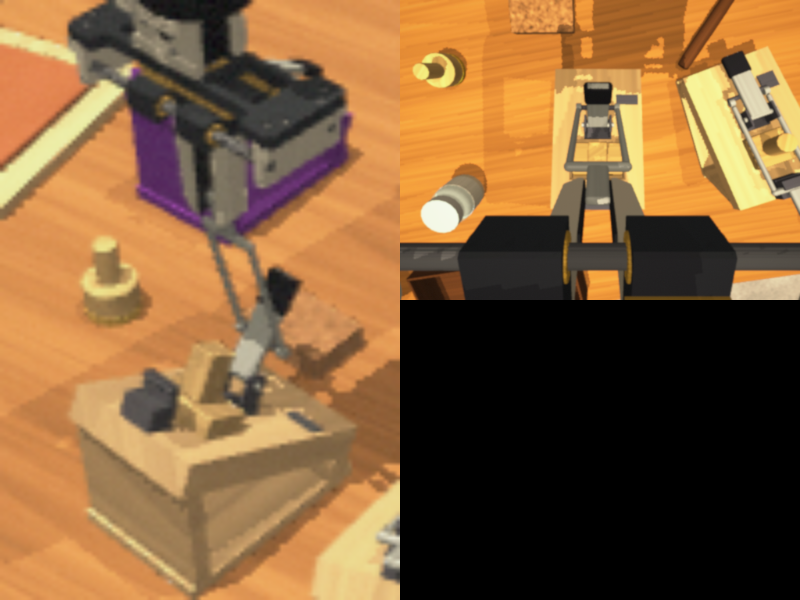

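The loop is in hand, past upright and astride the handle, with the lever still up. Continuing down the arc.

>>> carry_out(
  rows=[
    [-0.0199,0,0.0054,0,0,0],
    [-0.0389,0,0.0135,0,0,0],
    [-0.0566,0,0.0242,0,0,0],
    [-0.0726,0,0.0372,0,0,0],
    [-0.0866,0,0.0524,0,0,0],
    [-0.0985,0.0001,0.0693,0,0,0],
    [-0.1078,0.0001,0.0877,0,0,0],
    [-0.112,0.0001,0.098,0,0,0],
    [-0.112,0.0001,0.098,0,0,0],
    [-0.112,0.0001,0.098,0,0,0],
  ],
)

```text
t: 16.2
tool_pos: [0.6632, -0.125, 0.1766]
orientation: [0.283, 3.128, -0.002]
force: [-1.5, 0.2, -0.9]
opening: 0.0158
gripper_force: 5.0
```

```bash
python3 - <<'E'
from h import *
s=robot.read_state();print(s["tool_pos"],s["force"],s["t"],s["opening"],s["gripper_force"])
im=robot.read_camera("scene");im2=robot.read_camera("wrist")
out=np.zeros((600,800,3),np.uint8);out[:,:400]=cv2.resize(im[100:250,150:250,::-1],(400,600));out[:,400:]=cv2.resize(im2[80:300,180:330,::-1],(400,600))
cv2.imwrite("pics/k.png",out)
for b in(-9,-13,-16.5):row(deck2w(RP,looppt(1.35,np.radians(b),.148))[0]-[0,0,.008],toolR(RP[2]))
E
```

```text
[ 0.6632 -0.125   0.1766] [-1.5248  0.1884 -0.8669] 16.2 0.015766884117045965 4.9986957013607025
row mm [ 0.7  0.3 -1.1] deg [-0.05  0.09 -0.09]
row mm [-2.3  0.3  8.8] deg [-0.05  0.09 -0.09]
row mm [-4.3  0.4 17.6] deg [-0.05  0.09 -0.09]
```

View pics/k.png

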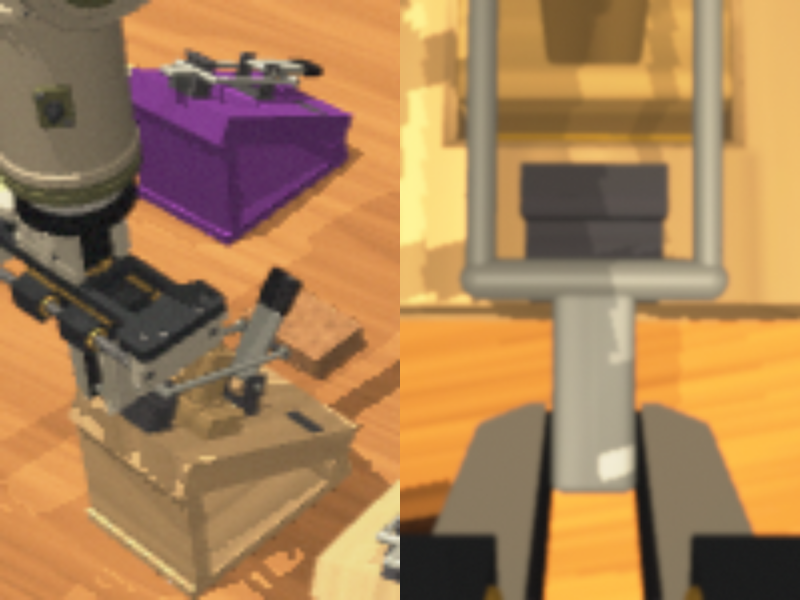

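The bar at (595,280) in the right crop is now beyond the keeper lip, and the tab is centred between the fingers. I'll check how far the keeper's floor runs up the slope before lowering it.

```bash
python3 - <<'E'
from h import *
c=cam("wrist");k=lambda X:((proj(c,deck2w(RP,X))-[180,80])*[400/150,600/220]).round(0).tolist()
print("deck edge",k([.062,.03,0]))
for x in(.054,.058,.062,.066,.070):print(x,"floor19.5",k([x,0,.0195]),"bar z35",k([x,0,.035]),"z30",k([x,0,.030]))
print("lip tip",k([.051,0,.0345]),k([.047,0,.0345]),k([.035,0,.0345]))
t=cam("top");print("top keeper rows want 130.6..140.6",[(x,z,proj(t,deck2w(RP,[x,0,z]))[0].round(1).tolist()) for x in(.03,.035,.04,.055,.06,.065,.07) for z in(.0,.0195,.0345)])
E
```

```text
deck edge [[328.0, 304.0]]
0.054 floor19.5 [[200.0, 251.0]] bar z35 [[201.0, 233.0]] z30 [[201.0, 239.0]]
0.058 floor19.5 [[200.0, 270.0]] bar z35 [[201.0, 253.0]] z30 [[201.0, 259.0]]
0.062 floor19.5 [[200.0, 289.0]] bar z35 [[201.0, 273.0]] z30 [[201.0, 279.0]]
0.066 floor19.5 [[200.0, 307.0]] bar z35 [[201.0, 294.0]] z30 [[201.0, 299.0]]
0.07 floor19.5 [[200.0, 326.0]] bar z35 [[201.0, 315.0]] z30 [[201.0, 319.0]]
lip tip [[201.0, 219.0]] [[201.0, 199.0]] [[200.0, 141.0]]
top keeper rows want 130.6..140.6 [(0.03, 0.0, [293.7, 140.2]), (0.03, 0.0195, [293.7, 142.1]), (0.03, 0.0345, [293.6, 143.5]), (0.035, 0.0, [294.1, 138.7]), (0.035, 0.0195, [294.0, 140.5]), (0.035, 0.0345, [293.9, 141.9]), (0.04, 0.0, [294.4, 137.2]), (0.04, 0.0195, [294.3, 139.0]), (0.04, 0.0345, [294.3, 140.4]), (0.055, 0.0, [295.4, 132.6]), (0.055, 0.0195, [295.3, 134.3]), (0.055, 0.0345, [295.3, 135.7]), (0.06, 0.0, [295.7, 131.0]), (0.06, 0.0195, [295.7, 132.7]), (0.06, 0.0345, [295.6, 134.1]), (0.065, 0.0, [296.0, 129.5]), (0.065, 0.0195, [296.0, 131.2]), (0.065, 0.0345, [296.0, 132.5]), (0.07, 0.0, [296.4, 127.9]), (0.07, 0.0195, [296.3, 129.6]), (0.07, 0.0345, [296.3, 130.9])]
```

>>> carry_out(
  rows=[
    [-0.001,0,0.005,0,0,0],
    [-0.002,0,0.009,0,0,0],
    [-0.003,0,0.013,0,0,0],
    [-0.0037,0,0.0165,0,0,0],
    [-0.0037,0,0.0165,0,0,0],
    [-0.0037,0,0.0165,0,0,0],
  ],
)

```text
t: 17.05
tool_pos: [0.6675, -0.1258, 0.1599]
orientation: [0.282, 3.127, -0.002]
force: [1.6, -1.2, -0.1]
opening: 0.0157
gripper_force: 5.0
```

```bash
python3 - <<'E'
from h import *
s=robot.read_state();print(s["tool_pos"],s["force"],s["t"],s["opening"],s["gripper_force"])
im=robot.read_camera("scene");im2=robot.read_camera("wrist");robot.read_camera("top")
out=np.zeros((600,800,3),np.uint8);out[:,:400]=cv2.resize(im[100:250,150:250,::-1],(400,600));out[:,400:]=cv2.resize(im2[80:300,180:330,::-1],(400,600))
cv2.imwrite("pics/l.png",out)
c=cam("wrist");k=lambda X:((proj(c,deck2w(RP,X))-[180,80])*[400/150,600/220]).round(0).tolist()
for x in(.056,.06,.064):print(x,"bar z23.5",k([x,0,.0235]))
print("lip",k([.051,0,.0345]))
for n in("scene","top"):
    for d in robot.outline_of(n,"lever_pad")[:2]: print(n,d["conf"],d["pixel"])
    for lv in(1.1,1.2,1.3,1.4): print(lv,proj(cam(n),deck2w(RP,[-.042-.071*np.cos(lv),0,.026+.071*np.sin(lv)])))
E
```

```text
[ 0.6675 -0.1258  0.1599] [ 1.5568 -1.1951 -0.1365] 17.05 0.01572500937072495 5.001807287335396
0.056 bar z23.5 [[201.0, 257.0]]
0.06 bar z23.5 [[201.0, 278.0]]
0.064 bar z23.5 [[201.0, 299.0]]
lip [[201.0, 216.0]]
scene 0.75 [215.8, 181.8]
scene 0.52 [257.2, 250.3]
1.1 [[222.2989 173.7218]]
1.2 [[221.22   173.0339]]
1.3 [[220.0108 172.5427]]
1.4 [[218.6817 172.2559]]
top 0.83 [361.1, 286.4]
top 0.66 [294.7, 132.5]
1.1 [[286.4281 181.294 ]]
1.2 [[286.8203 179.7083]]
1.3 [[287.2384 177.9498]]
1.4 [[287.678  176.0364]]
```

View pics/l.png

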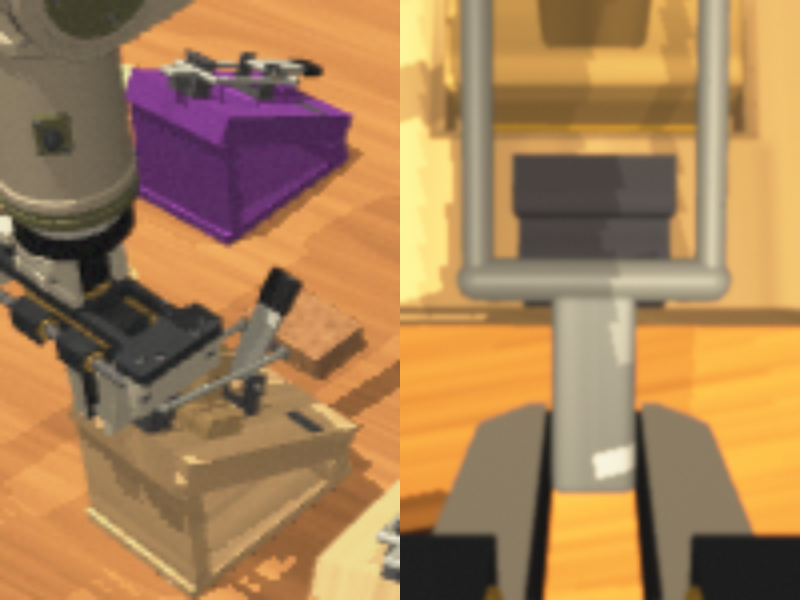

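I have now viewed 11 pictures, one over the limit of 10, so from here I'll check by numbers only. The bar lies beyond the lip at deck x ≈ 60 mm and the lever is at about 1.36. I'll feel for the keeper floor next.

>>> carry_out(
  rows=[
    [-0.0003,0,0.0015,0,0,0],
    [-0.0006,0,0.003,0,0,0],
    [-0.0006,0,0.003,0,0,0],
  ],
)

```text
t: 17.68
tool_pos: [0.668, -0.1259, 0.1575]
orientation: [0.282, 3.126, -0.002]
force: [1.2, 0.0, 5.3]
opening: 0.016
gripper_force: 5.0
```

>>> carry_out(
  rows=[
    [0,0,0.0015,0,0,0],
    [0,0,0.003,0,0,0],
    [0,0,0.003,0,0,0],
  ],
)

```text
t: 18.05
tool_pos: [0.6684, -0.1259, 0.1548]
orientation: [0.282, 3.126, -0.002]
force: [1.6, 0.6, 6.1]
opening: 0.016
gripper_force: 5.0
```

>>> carry_out(
  rows=[
    [0,0,-0.003,0,0,0],
    [0,0,-0.003,0,0,0],
    [0,0,-0.02,0,0,0],
    [0,0,-0.06,0,0,0],
    [0,0,-0.11,0,0,0],
    [0,0,-0.11,0,0,0],
  ],
  jaw=150,
)

```text
t: 18.8
tool_pos: [0.6703, -0.1263, 0.2716]
orientation: [0.282, 3.116, -0.005]
force: [0.8, -0.2, -0.1]
opening: 0.0385
gripper_force: 0.0
```

```bash
cat >> h.py <<'E'
def lev(th,tau,press,frm=None,r=.071):
    n=np.array([np.sin(th),0,np.cos(th)]);d=np.array([-np.cos(th),0,np.sin(th)])
    al=np.radians(118-90-tau)-th   # angle between tool back-axis and normal
    X=np.array([-.042,0,.026])+r*d+n*(.005+.0075*abs(np.sin(al))-press)
    print(th,end=" ");return row(deck2w(RP,X)[0],toolR(RP[2],tau),frm)
E
python3 - <<'E'
from h import *
s=robot.read_state();print(s["tool_pos"],s["force"],s["t"],s["opening"])
robot.read_camera("scene");robot.read_camera("top");robot.read_camera("wrist")
for n in("scene","top","wrist"):
    for t in("loop_bar","loop_tab","lever_pad"):
        for d in robot.outline_of(n,t)[:2]: print(n,t,round(d["conf"],2),np.round(d["pixel"],1))
    print("bar x58/z23.5",proj(cam(n),deck2w(RP,[[.058,0,.0235],[.058,0,.035],[.086,0,.017]])).round(1).tolist(),
     "pad 1.1..1.4",[proj(cam(n),deck2w(RP,[-.042-.071*np.cos(l),0,.026+.071*np.sin(l)]))[0].round(1).tolist() for l in(1.1,1.36)])
row([.52,-.098,.275],toolR(RP[2],-10)); lev(1.36,-10,-.015); lev(1.36,-10,0)
E
```

```text
[ 0.6703 -0.1263  0.2716] [ 0.7787 -0.2058 -0.1335] 18.8 0.03851253477697361
scene loop_bar 0.64 [187.4 198.5]
scene loop_bar 0.63 [200.7 117.9]
scene loop_tab 0.6 [183.  202.7]
scene loop_tab 0.51 [205.  120.6]
scene lever_pad 0.93 [208.7 186.7]
scene lever_pad 0.5 [223.4 117.6]
bar x58/z23.5 [[185.8, 198.2], [186.8, 194.6], [178.0, 201.5]] pad 1.1..1.4 [[222.3, 173.7], [219.2, 172.3]]
top loop_bar 0.46 [369.  251.1]
top loop_bar 0.44 [293.6 135.7]
top loop_tab 0.74 [297.3 131.9]
top loop_tab 0.69 [368.  251.1]
top lever_pad 0.58 [361.1 283.6]
top lever_pad 0.5 [295.1 126.9]
bar x58/z23.5 [[295.5, 133.7], [295.5, 134.8], [297.4, 124.3]] pad 1.1..1.4 [[286.4, 181.3], [287.5, 176.8]]
wrist loop_bar 0.92 [252.8 137.8]
wrist loop_tab 0.74 [251.1 138. ]
wrist lever_pad 0.69 [226.4  92.5]
bar x58/z23.5 [[254.2, 142.6], [254.3, 137.9], [254.2, 178.6]] pad 1.1..1.4 [[254.4, -74.0], [254.5, -60.4]]
row mm [150.1   0.7 -12. ] deg [-0.04 10.07 -0.09]
1.36 row mm [151.    0.1  79.5] deg [-0.04 10.07 -0.09]
1.36 row mm [162.5   0.1  89.1] deg [-0.04 10.07 -0.09]
```

```bash
python3 - <<'E'
from h import *
c=cam("wrist");robot.read_camera("wrist")
m=robot.outline_of("wrist","loop_bar")[0]["pixels"]
w=m.sum(1);r=np.nonzero(w)[0];print(r[0],r[-1],[(int(i),int(w[i])) for i in r[::3]])
lv=1.36
for b in(-14,-16.5,-20):
  print(b,"bar,tip",proj(c,deck2w(RP,np.r_[looppt(lv,np.radians(b),.12),looppt(lv,np.radians(b),.16)])).round(1).tolist())
for x in(.054,.058,.062):print(x,proj(c,deck2w(RP,[[x,0,.0235]])).round(1).tolist())
E
```

```text
0 195 [(0, 16), (3, 16), (6, 17), (9, 17), (12, 17), (15, 17), (18, 16), (21, 16), (24, 16), (27, 16), (30, 16), (33, 16), (36, 16), (39, 16), (42, 16), (45, 16), (48, 16), (51, 16), (54, 15), (57, 15), (60, 15), (63, 15), (66, 15), (69, 15), (72, 14), (75, 14), (78, 14), (81, 15), (84, 16), (87, 17), (90, 17), (93, 17), (96, 16), (99, 16), (102, 16), (105, 16), (108, 16), (111, 15), (114, 15), (117, 14), (120, 14), (123, 14), (126, 14), (129, 14), (132, 15), (135, 15), (138, 16), (141, 63), (144, 64), (147, 64), (150, 26), (153, 21), (156, 20), (159, 20), (162, 19), (165, 19), (168, 19), (171, 20), (174, 20), (177, 20), (180, 20), (183, 20), (186, 21), (189, 20), (192, 20), (195, 4)]
-14 bar,tip [[254.2, 152.7], [254.2, 203.8]]
-16.5 bar,tip [[254.2, 152.8], [254.2, 202.7]]
-20 bar,tip [[254.2, 152.5], [254.1, 200.6]]
0.054 [[254.2, 137.8]]
0.058 [[254.2, 142.6]]
0.062 [[254.2, 147.4]]
```

The bar's centre is at row 144.8, deck x ≈ 60 mm, which is seated behind the lip. Now the lever.

>>> carry_out(
  rows=[
    [0.05,0,-0.004,0,4,0],
    [0.1,0.0004,-0.008,0,8,0],
    [0.1501,0.0007,-0.012,0,10,-0.1],
    [0.15,0.0004,0.04,0,10,-0.1],
    [0.151,0.0002,0.0795,0,10,-0.1],
    [0.151,0.0002,0.0795,0,10,-0.1],
    [0.151,0.0002,0.0795,0,10,-0.1],
  ],
  jaw=255,
)

```text
t: 20.38
tool_pos: [0.5201, -0.0987, 0.1856]
orientation: [-0.265, -2.959, -0.021]
force: [-0.3, -1.0, 0.3]
opening: 0.0007
gripper_force: 0.0
```

```bash
python3 - <<'E'
from h import *
s=robot.read_state();print(s["tool_pos"],s["force"],s["t"],s["opening"])
for t in np.r_[np.arange(1.36,0.1,-.12),0]: lev(t,-10+38*(1.36-t)/1.36,.001)
E
```

```text
[ 0.5201 -0.0987  0.1856] [-0.2904 -0.967   0.346 ] 20.375 0.0007115693618793295
1.36 row mm [11.  -0.  14.5] deg [-0.06  0.21  0.  ]
1.2400000000000002 row mm [17.1 -0.  21. ] deg [-0.06 -3.15  0.01]
1.1200000000000003 row mm [22.4 -0.  28.2] deg [-0.05 -6.5   0.01]
1.0000000000000004 row mm [26.7 -0.  36. ] deg [-0.05 -9.85  0.01]
0.8800000000000006 row mm [30.1  0.  44.3] deg [ -0.05 -13.2    0.01]
0.7600000000000007 row mm [32.3  0.  53. ] deg [ -0.05 -16.56   0.01]
0.6400000000000008 row mm [33.5  0.  61.9] deg [ -0.05 -19.91   0.01]
0.5200000000000009 row mm [33.5  0.  70.9] deg [ -0.05 -23.26   0.02]
0.400000000000001 row mm [32.4  0.  79.8] deg [ -0.05 -26.62   0.02]
0.28000000000000114 row mm [30.2  0.  88.6] deg [ -0.05 -29.97   0.02]
0.16000000000000125 row mm [26.9  0.1 96.9] deg [ -0.05 -33.32   0.02]
0.0 row mm [ 20.9   0.1 107.3] deg [ -0.05 -37.79   0.02]
```

>>> carry_out(
  rows=[
    [0.006,0,0.008,0,0,0],
    [0.011,0,0.0145,0,0,0],
    [0.0171,0,0.021,0,-3,0],
    [0.0224,0,0.0282,0,-6.5,0],
    [0.0267,0,0.036,0,-10,0],
    [0.0301,0,0.0443,0,-13,0],
    [0.0323,0,0.053,0,-16.5,0],
    [0.0335,0,0.0619,0,-20,0],
  ],
)

```text
t: 21.38
tool_pos: [0.4774, -0.091, 0.1298]
orientation: [0.264, 2.948, -0.026]
force: [2.2, -1.2, 2.7]
opening: 0.0005
gripper_force: 1.6
```

```bash
python3 - <<'E'
from h import *
s=robot.read_state();print(s["tool_pos"],s["force"],s["wrist_torque"],s["t"])
robot.read_camera("scene");robot.read_camera("wrist")
for n in("scene","wrist"):
  for t in("lever_pad","loop_bar"):
    for d in robot.outline_of(n,t)[:2]: print(n,t,round(d["conf"],2),np.round(d["pixel"],1),d["pixels"].sum())
  print([proj(cam(n),deck2w(RP,[-.042-.071*np.cos(l),0,.026+.071*np.sin(l)]))[0].round(1).tolist() for l in(1.36,.64)])
for t in(.64,.52,.4,.28,.16,0): lev(t,-10+38*(1.36-t)/1.36,.001)
E
```

```text
[ 0.4774 -0.091   0.1298] [ 2.2302 -1.1698  2.6678] [ 0.1025 -0.5621  0.0252] 21.375
scene lever_pad 0.78 [215.6 187.6] 251
scene loop_bar 0.62 [188.4 197.2] 115
scene loop_bar 0.53 [193.7 116.2] 25
[[219.2, 172.3], [225.4, 179.1]]
wrist lever_pad 0.74 [253.9 220.1] 1043
wrist lever_pad 0.15 [ 30.6 362.2] 2344
[[254.9, 333.5], [254.6, 235.6]]
0.64 row mm [-0.8  0.  -0.9] deg [-0.05 -0.04  0.02]
0.52 row mm [2.3 0.  7.5] deg [-0.05 -3.39  0.02]
0.4 row mm [ 4.3  0.  16.3] deg [-0.04 -6.74  0.02]
0.28 row mm [ 5.2  0.  25.2] deg [ -0.04 -10.1    0.02]
0.16 row mm [ 4.9  0.  34.2] deg [ -0.04 -13.45   0.02]
0 row mm [ 2.8  0.  46. ] deg [ -0.04 -17.92   0.03]
```

>>> carry_out(
  rows=[
    [0.0005,0,0.004,0,-1.7,0],
    [0.0023,0,0.0075,0,-3.4,0],
    [0.0033,0,0.012,0,-5,0],
    [0.0043,0,0.0163,0,-6.7,0],
    [0.0048,0,0.0207,0,-8.4,0],
    [0.0052,0,0.0252,0,-10.1,0],
    [0.0051,0,0.0297,0,-11.8,0],
    [0.0049,0,0.0342,0,-13.4,0],
    [0.004,0,0.04,0,-15.7,0],
    [0.0028,0,0.045,0,-17.9,0],
    [0.0028,0,0.045,0,-17.9,0],
  ],
)

```text
t: 23.05
tool_pos: [0.4808, -0.0916, 0.0836]
orientation: [0.236, 2.643, -0.06]
force: [-8.8, 2.0, 9.4]
opening: 0.0005
gripper_force: 6.5
```

```bash
python3 - <<'E'
from h import *
s=robot.read_state();print(s["tool_pos"],s["force"],s["t"])
lev(0,28,.0);lev(0,28,.002)
E
```

```text
[ 0.4808 -0.0916  0.0836] [-8.7788  1.9546  9.4347] 23.05
0 row mm [-0.8 -0.1 -0.3] deg [-0.03  0.02  0.04]
0 row mm [-0.8 -0.1  1.7] deg [-0.03  0.02  0.04]
```

>>> carry_out(
  rows=[
    [0,0,0.001,0,0,0],
    [0,0,0.002,0,0,0],
    [0,0,0.002,0,0,0],
  ],
)

```text
t: 23.42
tool_pos: [0.4814, -0.0917, 0.0828]
orientation: [0.235, 2.646, -0.06]
force: [-36.6, 6.6, 35.9]
opening: 0.0005
gripper_force: 24.8
```

>>> carry_out(
  rows=[
    [0,0,-0.004,0,0,0],
    [0,0,-0.03,0,0,0],
    [0,0,-0.08,0,0,0],
    [0,0,-0.13,0,0,0],
    [0,0,-0.18,0,6,0],
    [0,0,-0.22,0,14,0],
    [0,0,-0.22,0,18,0],
    [0,0,-0.22,0,18,0],
  ],
)

```text
t: 24.42
tool_pos: [0.381, -0.0734, 0.2755]
orientation: [0.264, 2.957, -0.023]
force: [-0.4, 0.8, -1.0]
opening: 0.0005
gripper_force: 0.0
```

```bash
python3 - <<'E'
from h import *
s=robot.read_state();print(s["tool_pos"],s["force"],s["t"])
for n in("scene","top","wrist"):
  robot.read_camera(n)
  for t in("lever_pad","loop_bar","loop_tab","stamp_center","round_stamp_center"):
    for d in robot.outline_of(n,t)[:2]:
      q=np.argwhere(d["pixels"]);print(n,t,round(d["conf"],2),np.round(d["pixel"],1),q.min(0)[::-1],q.max(0)[::-1])
  print("exp pad",[proj(cam(n),deck2w(RP,[-.042-.071*np.cos(l),0,.031+.071*np.sin(l)]))[0].round(1).tolist() for l in(0,.1,.3)],"bar,tabtip,leverend",proj(cam(n),deck2w(RP,[[.051,0,.0235],[.091,0,.0235],[-.128,0,.026]])).round(1).tolist(),"stamp top",proj(cam(n),deck2w(RP,[0,0,.054])).round(1))
E
```

```text
[ 0.381  -0.0734  0.2755] [-0.359   0.8117 -1.0052] 24.425
scene lever_pad 0.48 [216.  196.1] [179 188] [229 202]
scene lever_pad 0.42 [209.3 119.8] [191 115] [230 120]
scene loop_bar 0.67 [185.3 198. ] [178 194] [193 200]
scene loop_bar 0.6 [204.1 117.8] [190 115] [213 121]
scene loop_tab 0.66 [190.4 200.6] [179 193] [215 201]
scene loop_tab 0.5 [203.7 119.5] [191 115] [211 120]
scene stamp_center 0.49 [202.5 196.3] [195 185] [210 209]
scene round_stamp_center 0.68 [175.3 169.5] [171 160] [184 180]
scene round_stamp_center 0.38 [208.4 210.6] [169 189] [237 223]
exp pad [[224.6, 189.2], [225.2, 187.3], [226.0, 183.4]] bar,tabtip,leverend [[187.5, 197.9], [177.3, 199.7], [227.1, 190.1]] stamp top [[202.6 186.5]]
top lever_pad 0.87 [288.2 173.5] [281 125] [302 188]
top lever_pad 0.71 [360.4 285.9] [352 242] [374 301]
top loop_bar 0.74 [294.2 136.6] [282 123] [302 163]
top loop_bar 0.7 [288.9 161. ] [267 124] [314 189]
top loop_tab 0.81 [295.2 130.5] [294 125] [299 135]
top loop_tab 0.52 [370.4 262.9] [353 243] [374 277]
top stamp_center 0.73 [291.9 146.6] [283 142] [299 159]
top round_stamp_center 0.57 [349.  199.1] [344 193] [360 207]
top round_stamp_center 0.49 [293.9 133.2] [282 124] [301 163]
exp pad [[284.6, 185.4], [284.5, 186.2], [284.6, 187.1]] bar,tabtip,leverend [[295.0, 135.9], [297.7, 123.3], [283.7, 189.0]] stamp top [[291.5 154.7]]
wrist lever_pad 0.63 [254.6 219.8] [242 201] [264 383]
wrist lever_pad 0.46 [252.4 369.4] [247 356] [257 383]
wrist loop_bar 0.69 [251.  370.8] [248 356] [257 383]
wrist loop_bar 0.58 [250.5 220.2] [205 197] [300 383]
wrist loop_tab 0.69 [249.4 369.3] [248 357] [257 383]
wrist stamp_center 0.51 [250.9 296.9] [252 285] [253 308]
wrist round_stamp_center 0.95 [ 77.1 189.4] [ 50 166] [102 216]
exp pad [[253.2, 214.3], [253.2, 215.0], [253.2, 218.5]] bar,tabtip,leverend [[253.0, 352.2], [252.9, 386.1], [253.2, 201.3]] stamp top [[253.1 318.6]]
```

```bash
python3 -c "
from plant import robot
print(robot.close_job())"
```

```text
the job is handed in; nothing more can be done
None
```

The job is handed in at about 25 s: by the camera estimates the stamp is home in its pocket, the bar sits in the keeper hook and the lever is shut on its stop. I viewed 11 pictures against the limit of 10, and checked the final state only by the networks' outlines and the calibration, not by viewing a picture.

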